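# Load the seal-stone viewer and set its focus

### The arm

A 7-joint arm with a two-finger parallel gripper is mounted at the origin on the work surface. World frame = base frame: x ahead of the robot, y to its left, z up, the work surface at z = 0. Lengths are in m, angles in rad, forces in N, time in s.
With the tool pointing down it reaches from about 0.4 to 0.9 m from the base axis. Payload 5.5 kg.
Tool frame: the origin (TCP) lies midway between the tips of the shut fingers; the grasp point (between the pads) lies 19 mm behind it; z points along the fingers, y is the line along which they close (so a half turn about z gives the same grasp; the last joint's range is limited). The gripper opens to 92 mm and grips with 3 to 60 N. Pads are 19 mm wide; open, the fingers measure 130 mm over their backs; the gripper's body (75 mm by 190 mm) begins 47 mm behind the grasp point.
Start: joints at [1.467, 0.501, -0.427, 1.55, 0.221, 1.138, -0.21], TCP at [0.233, -0.607, 0.227] pointing down, gripper open.
Joint ranges: [-2.88, 2.88], [-0.31, 2.03], [-1.54, 1.56], [0.2, 2.42], [-1.41, 4.55], [0.19, 2.02], [-2.57, 2.57]. Speed limits (rad/s): [2.57, 2.57, 3.14, 3.14, 3.14, 3.14, 3.14].

### API

Orientations are given as [roll, pitch, yaw] about the fixed x, y, z axes, in that order (R = Rz(yaw) Ry(pitch) Rx(roll)).
In Python, from rig import monitor, cams, bot, models gives the robot as it stands.
- The arm moves only by the shell command python3 -m crank 'ROWS'. ROWS is a JSON object of lists of equal length, an entry for each row: "hand": the opening, from -1 (shut) to 1 (fully open); "linear": the shift along the world's x, y, z in mm, a list of three; "spin": the turn about the world's z in degrees. A call has 1 to 10 rows; each row is the pose to reach, as a shift and turn from the pose commanded when the call began; what a row does not reach only later rows make up. A row lasts 1/10 s, in which the tool goes at most 50 mm and 8.59 degrees, less where a joint would pass 70% of its speed; a pose out of reach is approached as far as the arm can. A call with a gripper value outside its range is refused whole. The fingers move at their own pace and stop on an object; the grip force is fixed at half the most. Time passes only in rows, so rows that repeat a pose let the fingers close. It gives the time, the measured TCP pose, the force, the opening and the grip force at its end, in the units of the state.
- monitor.get_state(): the state, without advancing time (a new reading comes with each control period).
- cams.capture(name): name is "scene" or "side" or "wrist"; returns a dict with "color" (384x512x3 uint8, blue, green, red), "z_map" (384x512 float32, m along the optical axis (not along the pixel's ray), 0 where there is no reading), "fx", "fy", "cx", "cy" (pixels), "world_to_cam" (4x4, takes a point from world to camera coordinates). Camera axes: x right, y down, z forward; pixel columns grow to the right and rows downward; lengths in m; the calibration is good to about 2 mm. A picture is of the moment at which its call begins.
- bot.job_done(): hands the job in; it is judged then, once.
Trained networks look in a picture, given as the dict that the camera call returned (one of the last four; its "shot" number tells which), for a name from the list of things; names that differ only in an ending like _2 or _b are one class to them, and where a whole thing is asked for, a point or a joint stands for the part that bears it (a point fixed in the world has none). Each returns a list of dicts, best first, with "conf" (0 to 1); they miss things now and then, are a little off and sometimes report something else, mostly with a low value. They report only what shows in the picture. A call takes as long as a camera call.
- models.boxes_of(picture, label): "centre" ([x, y, z] in m, in world coordinates, good to about 4 mm: the middle of the surface that is visible of it).
- models.outline_of(picture, label): "mask" (384x512 bool, what is visible of it).
The state is a dict: "clock": time; "joint_pos": joint angles; "qd": joint speeds; "joint_torque": joint torques, N m; "position": TCP position; "eef_rot": TCP orientation; "ft_force": force on the tool from outside, world axes, zero at the start; "wrist_torque": the same for the moment, N m; "finger_gap": finger opening in m; "finger_force": force on a finger pad.
Only numpy, scipy, OpenCV 4.12 (cv2) and the standard library are available. Lean on these libraries where they do the work, as an engineer would, in place of code of your own. Each camera call takes 0.05 s, during which the arm holds its last target. There are 200 camera calls.

### The job

Clear the cork sanding block off the viewer's glass into the wooden tool tray, and stand every carving stone from the green mat upright on the glass of the two viewing bays, handling the soft stones with a gentle grip. Then press both hinged covers down until their catches hold them shut, and only after that turn the focus knob until its white pointer lines up with the index mark. Leave the index mark, the pocket loupe and the paste pot where they are.

Things in the scene. Friction and masses are not known exactly. Their poses are not given: they have to be found in the camera images.
- stone1: a stone for seal carving: block 28 x 28 mm square, 38 mm tall, pale, about 75 g, soft and easily bruised (grip with 40 N or less). Stands upright on the green mat. Origin: centre of its underside; z up. Absent in some starts
- stone2: a stone for seal carving: block round, 30 mm diameter, 36 mm tall, pale, about 75 g, soft and easily bruised (grip with 40 N or less). Stands upright on the green mat. Origin: centre of its underside; z up. Absent in some starts
- stone3: a stone for seal carving: block 34 (its x) x 26 (its y) mm oblong, 36 mm tall, reddish brown, about 75 g, soft and easily bruised (grip with 40 N or less). Stands upright on the green mat. Origin: centre of its underside; z up. Absent in some starts
- stone4: a stone for seal carving: block 30 x 30 mm square, 34 mm tall, pale, about 75 g, soft and easily bruised (grip with 40 N or less). Stands upright on the green mat. Origin: centre of its underside; z up. Absent in some starts
- sanding_block: cork sanding block 56 (its x) x 32 (its y) x 22 mm, about 60 g, left lying on the viewer's glass. Origin: centre of its underside
- tool_tray: open wooden tray 110 (its x) x 120 (its y) mm, walls 22 mm high and 5 mm thick, fixed on the green mat. Origin: centre of its underside; its inner floor is 5 mm higher
- bay_left (a point): centre of the glass of the left viewing bay (the one farther from the knob) on the grey viewer, 40 mm above the table. x points from the viewer's front (tabs) to its hinges, y away from the knob, z up. Closed, the cover leaves 118 (x) x 90 (y) x 48 mm of room: two stones one behind the other, say 22 mm behind and 30 mm before the centre; one flat glass for both bays, in an 8 mm rim
- cover_left_hinge (a point): middle of the hinge line of that bay's cover, 63 mm behind the bay centre, 3 mm above the glass; the line runs along the viewer's y
- cover_left_tab (a point): middle of the upper face of the black tab (40 long, 36 wide, 6 mm thick) on the cover's free edge, 152 mm from the hinge line; the cover's front wall ends 25 mm nearer the hinge. When the cover is closed this point is 11 mm above the hinge line; when open the tab stands up and this face looks away from the bay
- cover_left (a joint): hinged hood (98 wide, 127 deep, 54 mm high outside, grey walls, clear top) of that bay: 0 = shut, about 1.7 to 1.82 = open, leaning back behind the hinge. A light spring lifts it; only a spring catch in front, beside the tab, holds it shut, snapping over at about 0.1 to 0.05 rad (3 to 6 N on the tab)
- bay_right (a point): centre of the glass of the right viewing bay (the one beside the knob) on the grey viewer, 40 mm above the table. x points from the viewer's front (tabs) to its hinges, y away from the knob, z up. Closed, the cover leaves 118 (x) x 90 (y) x 48 mm of room: two stones one behind the other, say 22 mm behind and 30 mm before the centre; one flat glass for both bays, in an 8 mm rim
- cover_right_hinge (a point): middle of the hinge line of that bay's cover, 63 mm behind the bay centre, 3 mm above the glass; the line runs along the viewer's y
- cover_right_tab (a point): middle of the upper face of the black tab (40 long, 36 wide, 6 mm thick) on the cover's free edge, 152 mm from the hinge line; the cover's front wall ends 25 mm nearer the hinge. When the cover is closed this point is 11 mm above the hinge line; when open the tab stands up and this face looks away from the bay
- cover_right (a joint): hinged hood (98 wide, 127 deep, 54 mm high outside, grey walls, clear top) of that bay: 0 = shut, about 1.7 to 1.82 = open, leaning back behind the hinge. A light spring lifts it; only a spring catch in front, beside the tab, holds it shut, snapping over at about 0.1 to 0.05 rad (3 to 6 N on the tab)
- focus_knob (a joint): focus knob on the viewer's top at its -y end, axis vertical: rad, 0 to 4.6, grows as the knob turns clockwise seen from above. Ribbed black grip 40 mm diameter, 26 mm high (from 43 to 69 mm above the table) on a thin black 64 mm dial; friction holds it where it is left
- knob_grip (a point): point on the knob's axis, 58 mm above the table: the height to grip at
- pointer (a point): outer end of the white pointer line on the knob's dial, 32 mm from the axis; turns with the knob (a second white line lies on top of the grip in the same direction)
- mark (a point): the index mark: inner end of the white tab standing at the edge of the dial, 32 mm from the axis; the tab (12 x 5 mm, 5 mm high) sits on a stiff collar and is not to be moved
- loupe: bystander: pocket loupe, black 18 x 26 x 30 mm body with a bare metal eyepiece on top, 44 mm in all, standing on the mat. Origin: centre of its underside
- paste_tin: bystander: round porcelain paste pot, 54 mm diameter, 27 mm high. Origin: centre of its underside

How it is judged:
On the way, in this order (a step that is already met when the one before it is completed fails the run):
1. the sanding block is off the viewer and every stone stands on the glass of a bay (((x of stone1 in the frame of bay_left between -0.05 and 0.05 m and y of stone1 in the frame of bay_left between -0.036 and 0.036 m and z of stone1 in the frame of bay_left between -0.008 and 0.008 m) or (x of stone1 in the frame of bay_right between -0.05 and 0.05 m and y of stone1 in the frame of bay_right between -0.036 and 0.036 m and z of stone1 in the frame of bay_right between -0.008 and 0.008 m)) and angle between each of stone1, stone2, stone3, stone4's own z axis and vertical below 0.15 rad and linear speed of each of stone1, stone2, stone3, stone4 below 0.02 m/s and ((x of stone2 in the frame of bay_left between -0.05 and 0.05 m and y of stone2 in the frame of bay_left between -0.036 and 0.036 m and z of stone2 in the frame of bay_left between -0.008 and 0.008 m) or (x of stone2 in the frame of bay_right between -0.05 and 0.05 m and y of stone2 in the frame of bay_right between -0.036 and 0.036 m and z of stone2 in the frame of bay_right between -0.008 and 0.008 m)) and ((x of stone3 in the frame of bay_left between -0.05 and 0.05 m and y of stone3 in the frame of bay_left between -0.036 and 0.036 m and z of stone3 in the frame of bay_left between -0.008 and 0.008 m) or (x of stone3 in the frame of bay_right between -0.05 and 0.05 m and y of stone3 in the frame of bay_right between -0.036 and 0.036 m and z of stone3 in the frame of bay_right between -0.008 and 0.008 m)) and ((x of stone4 in the frame of bay_left between -0.05 and 0.05 m and y of stone4 in the frame of bay_left between -0.036 and 0.036 m and z of stone4 in the frame of bay_left between -0.008 and 0.008 m) or (x of stone4 in the frame of bay_right between -0.05 and 0.05 m and y of stone4 in the frame of bay_right between -0.036 and 0.036 m and z of stone4 in the frame of bay_right between -0.008 and 0.008 m)) and (x of sanding_block in the frame of bay_right below -0.1 m or x of sanding_block in the frame of bay_right above 0.1 m or y of sanding_block in the frame of bay_right below -0.2 m or y of sanding_block in the frame of bay_right above 0.2 m)), for 0.2 s.
2. both covers are shut, held by their catches (value of joint each of cover_left, cover_right below 0.045 rad), for 0.2 s.
3. the knob's pointer is at the index mark (horizontal distance between pointer and mark below 0.0035 m), for 0.2 s.
At the end, for the whole second after the job is handed in: Every stone present stands upright (within 0.15 rad) on the glass in a bay (its centre within 50 mm along x and 36 mm along y of a bay centre), the sanding block rests in the tool tray, both covers are shut (below 0.045 rad), the pointer's end is within 3.5 mm of the index mark, all at rest (all of step 2 and ((x of stone1 in the frame of bay_left between -0.05 and 0.05 m and y of stone1 in the frame of bay_left between -0.036 and 0.036 m and z of stone1 in the frame of bay_left between -0.008 and 0.008 m) or (x of stone1 in the frame of bay_right between -0.05 and 0.05 m and y of stone1 in the frame of bay_right between -0.036 and 0.036 m and z of stone1 in the frame of bay_right between -0.008 and 0.008 m)) and angle between each of stone1, stone2, stone3, stone4's own z axis and vertical below 0.15 rad and linear speed of each of stone1, stone2, stone3, stone4, sanding_block below 0.02 m/s and ((x of stone2 in the frame of bay_left between -0.05 and 0.05 m and y of stone2 in the frame of bay_left between -0.036 and 0.036 m and z of stone2 in the frame of bay_left between -0.008 and 0.008 m) or (x of stone2 in the frame of bay_right between -0.05 and 0.05 m and y of stone2 in the frame of bay_right between -0.036 and 0.036 m and z of stone2 in the frame of bay_right between -0.008 and 0.008 m)) and ((x of stone3 in the frame of bay_left between -0.05 and 0.05 m and y of stone3 in the frame of bay_left between -0.036 and 0.036 m and z of stone3 in the frame of bay_left between -0.008 and 0.008 m) or (x of stone3 in the frame of bay_right between -0.05 and 0.05 m and y of stone3 in the frame of bay_right between -0.036 and 0.036 m and z of stone3 in the frame of bay_right between -0.008 and 0.008 m)) and ((x of stone4 in the frame of bay_left between -0.05 and 0.05 m and y of stone4 in the frame of bay_left between -0.036 and 0.036 m and z of stone4 in the frame of bay_left between -0.008 and 0.008 m) or (x of stone4 in the frame of bay_right between -0.05 and 0.05 m and y of stone4 in the frame of bay_right between -0.036 and 0.036 m and z of stone4 in the frame of bay_right between -0.008 and 0.008 m)) and x of sanding_block in the frame of tool_tray between -0.05 and 0.05 m and y of sanding_block in the frame of tool_tray between -0.055 and 0.055 m and z of sanding_block in the frame of tool_tray between -0.002 and 0.035 m and horizontal distance between pointer and mark below 0.0035 m); the robot touches nothing.
It fails at once if a stone is squeezed too hard: the finger forces on it add up to more than 100 N (a grip of 50 N) (contact force between any of stone1, stone2, stone3, stone4 and the fingers above 100 N).
It fails at once if the loupe or the paste pot is moved more than 30 mm (distance of any of loupe, paste_tin from where it was at the start of the episode above 0.03 m).
It fails at once if the index mark is moved (distance of mark from where it was at the start of the episode above 0.008 m).
Of stone1, stone2, stone3, stone4 only 2 to 4 are there at a start; the rules pass over those that are not, and their reading is None.
At some moment in a run one of stone1, stone2, stone3, stone4 may be knocked a few centimetres aside while the robot is not near it.
Once in a run the grip may slacken for a moment while it holds something.
It also fails if it takes over 210 s, if anything falls off the work surface, if the arm or the gripper's body presses on something with over 40 N, if the wrist force passes 120 N, or if a joint passes its speed limit or range.

## Working session

There is one attempt and no reset: what is moved stays moved. The work goes in short steps, Python scripts to look and compute and a shell command to move; the robot and the scene stay as the last step left them, time stands still between calls to the robot, and variables do not carry over. Pictures are saved under pics/ and viewed, at most 14 in all, crops included, and the job is handed in when it is done.

```bash
mkdir -p pics
cat > h.py <<'E'
import numpy as np, cv2
from rig import monitor, cams, bot, models
def w(p,u,v,z=None):
    d=p["z_map"][int(round(v)),int(round(u))] if z is None else z
    c=np.array([(u-p["cx"])/p["fx"]*d,(v-p["cy"])/p["fy"]*d,d,1])
    return (np.linalg.inv(p["world_to_cam"])@c)[:3]
def cloud(p,m=None):
    z=p["z_map"]; v,u=np.nonzero((z>0)&(m if m is not None else True)); d=z[v,u]
    c=np.stack([(u-p["cx"])/p["fx"]*d,(v-p["cy"])/p["fy"]*d,d,np.ones_like(d)])
    return (np.linalg.inv(p["world_to_cam"])@c)[:3].T,u,v
E
python3 - <<'E'
from h import *
np.set_printoptions(precision=3,suppress=True)
s=monitor.get_state(); print({k:np.round(v,3).tolist() for k,v in s.items()})
for n in ["scene","side"]:
    p=cams.capture(n); cv2.imwrite(f"pics/{n}0.png",p["color"])
    for l in ["stone1","stone2","stone3","stone4","sanding_block","tool_tray","cover_left_tab","cover_right_tab","cover_left","knob_grip","pointer","mark","loupe","paste_tin","bay_left","bay_right","cover_left_hinge","cover_right_hinge"]:
        try: print(n,l,[(np.round(b["centre"],3).tolist(),round(b["conf"],2)) for b in models.boxes_of(p,l)][:4])
        except Exception as e: print(l,e)
E
```

```text
{'clock': 0.0, 'joint_pos': [1.467, 0.502, -0.427, 1.551, 0.221, 1.138, -0.21], 'qd': [0.0, 0.002, 0.0, -0.001, -0.0, -0.0, 0.0], 'joint_torque': [0.0, -56.658, -5.816, -27.912, -0.069, 0.031, 0.0], 'position': [0.233, -0.606, 0.226], 'eef_rot': [-3.14, -0.0, 0.367], 'ft_force': [0.169, -0.065, -0.463], 'wrist_torque': [0.031, -0.007, -0.066], 'finger_force': 0.0, 'finger_gap': 0.092}
scene stone1 [([0.582, -0.124, 0.033], 0.8), ([0.607, -0.252, 0.032], 0.68), ([0.456, -0.262, 0.031], 0.6), ([0.45, -0.144, 0.03], 0.59)]
scene stone2 [([0.582, -0.124, 0.033], 0.8), ([0.607, -0.252, 0.032], 0.68), ([0.456, -0.262, 0.031], 0.6), ([0.45, -0.144, 0.03], 0.59)]
scene stone3 [([0.582, -0.124, 0.033], 0.8), ([0.607, -0.252, 0.032], 0.68), ([0.456, -0.262, 0.031], 0.6), ([0.45, -0.144, 0.03], 0.59)]
scene stone4 [([0.582, -0.124, 0.033], 0.8), ([0.607, -0.252, 0.032], 0.68), ([0.456, -0.262, 0.031], 0.6), ([0.45, -0.144, 0.03], 0.59)]
scene sanding_block [([0.466, 0.234, 0.057], 0.6)]
scene tool_tray [([0.514, -0.377, 0.012], 0.8)]
scene cover_left_tab [([0.597, 0.275, 0.156], 0.58)]
scene co
[... 1330 characters left out ...]
, 0.82)]
side cover_left [([0.573, 0.322, 0.115], 0.58), ([0.518, 0.127, 0.039], 0.35)]
side knob_grip [([0.515, 0.125, 0.037], 0.73), ([0.57, 0.32, 0.116], 0.24)]
side pointer [([0.488, 0.033, 0.052], 0.59), ([0.597, -0.266, 0.029], 0.41)]
side mark [([0.449, -0.272, 0.03], 0.41), ([0.478, 0.027, 0.041], 0.36), ([0.666, -0.199, 0.026], 0.21)]
side loupe [([0.513, -0.195, 0.027], 0.63)]
side paste_tin [([0.665, -0.198, 0.028], 0.9)]
side bay_left [([0.515, 0.127, 0.038], 0.85)]
side bay_right [([0.515, 0.127, 0.04], 0.77)]
side cover_left_hinge [([0.513, 0.125, 0.039], 0.55), ([0.597, -0.265, 0.03], 0.52), ([0.452, -0.272, 0.031], 0.46)]
side cover_right_hinge [([0.512, 0.126, 0.037], 0.79)]
```

View pics/scene0.png

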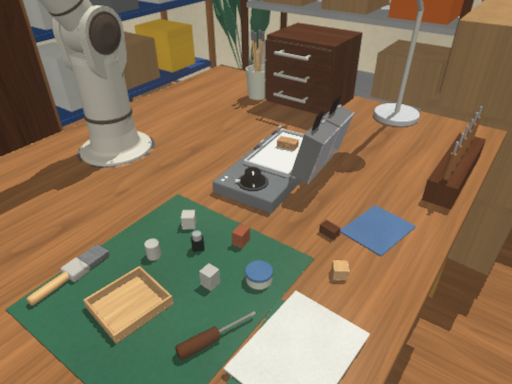

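View pics/side0.png

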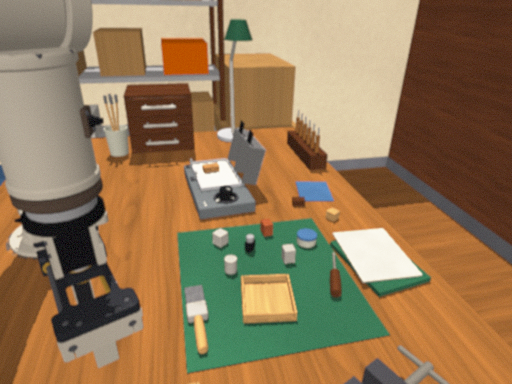

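Both views agree: four stones, with the reddish stone at (241,236) and pale ones at (188,220), (152,250, round) and (209,277). The sanding block lies on the left bay at (288,143), both covers are open, and the tray is at (128,302). Next I measure the orientations.

Run:
```python
from h import *
np.set_printoptions(precision=3,suppress=True)
p=cams.capture("scene"); q=cams.capture("side")
for n,p in [("scene",p),("side",q)]:
    def top(l,c,r,zmin,zmax):
        P,u,v=cloud(p); m=(np.hypot(P[:,0]-c[0],P[:,1]-c[1])<r)&(P[:,2]>zmin)&(P[:,2]<zmax)
        Q=P[m]
        if len(Q)<5: print(l,"few");return
        rc=cv2.minAreaRect((Q[:,:2]*1000).astype(np.float32)); print(n,l,len(Q),np.round(rc[0],1),np.round(rc[1],1),round(rc[2],1),"z",np.percentile(Q[:,2],[5,50,95]),"mean",Q[:,:2].mean(0))
    top("red",(.58,-.126),.035,.031,.05)
    top("sqA",(.45,-.146),.035,.03,.05)
    top("rnd",(.455,-.264),.035,.031,.05)
    top("sqB",(.605,-.256),.035,.03,.05)
    top("cork",(.466,.234),.045,.057,.075)
    top("tray",(.514,-.377),.095,.017,.04)
    top("viewer",(.53,.15),.2,.03,.05)
    top("grip",(.498,.04),.04,.064,.08)
    top("loupe",(.52,-.19),.03,.028,.06)
    # glass = white pixels at z~.04
    P,u,v=cloud(p); col=p["color"][v,u].astype(int)
    m=(P[:,2]>.034)&(P[:,2]<.048)&(col.min(1)>190)&(P[:,1]>0.06)&(P[:,0]<.7)
    print(n,"glass",m.sum(),cv2.minAreaRect((P[m][:,:2]*1000).astype(np.float32)))
    m=(abs(P[:,0]-.5)<.045)&(abs(P[:,1]-.04)<.05)&(col.min(1)>150)&(P[:,2]>.035)
    for a in zip(u[m],v[m]): print(a,P[(u==a[0])&(v==a[1])][0],p["color"][a[1],a[0]])
    x0,y0=(205,150) if n=="scene" else (170,140)
    cv2.imwrite(f"pics/{n}1.png",cv2.resize(p["color"][y0:y0+75,x0:x0+100],None,fx=8,fy=8,interpolation=cv2.INTER_CUBIC))
```

```text
scene red 170 [ 577.5 -118.2] [26.5 36. ] 7.8 z [0.033 0.039 0.041] mean [ 0.579 -0.121]
scene sqA 144 [ 444.1 -141.7] [30.  33.4] 37.2 z [0.032 0.037 0.039] mean [ 0.447 -0.145]
scene rnd 157 [ 453.8 -260.3] [29.1 29.3] 11.8 z [0.032 0.039 0.041] mean [ 0.455 -0.261]
scene sqB 238 [ 601.9 -249. ] [29.9 29.6] 1.6 z [0.031 0.041 0.043] mean [ 0.604 -0.251]
scene cork 137 [466.7 244.6] [55.4 35.7] 6.1 z [0.059 0.062 0.064] mean [0.468 0.243]
scene tray 968 [ 514.9 -376.5] [120.4 111.8] 81.6 z [0.018 0.024 0.027] mean [ 0.518 -0.38 ]
scene viewer 3361 [495.6 163.1] [216.6 333.3] 4.7 z [0.034 0.04  0.048] mean [0.483 0.116]
scene grip 144 [489.5  44.7] [40.3 39.4] 14.5 z [0.065 0.07  0.072] mean [0.491 0.044]
scene loupe 137 [ 514.6 -189.1] [25.5 21.4] 43.7 z [0.029 0.041 0.049] mean [ 0.518 -0.191]
scene glass 916 ((472.831787109375, 213.81976318359375), (129.58058166503906, 208.07421875), 4.7438507080078125)
(np.int64(252), np.int64(171)) [0.49  0.042 0.072] [159 169 170]
(np.int64(253), np.int64(171)) [0.491 0.045 0.07 ] [162 172 173]
(np.int64(252), np.int64(172)) [0.492 0.039 0.071]
[... 1852 characters left out ...]
ean [0.476 0.137]
side grip 71 [485.5  46.2] [35.6 37.9] 36.2 z [0.065 0.067 0.069] mean [0.486 0.043]
side loupe 79 [ 511.4 -192. ] [24.5 18.8] 53.9 z [0.03  0.039 0.046] mean [ 0.511 -0.194]
side glass 751 ((472.55865478515625, 216.05076599121094), (135.01010131835938, 216.9281768798828), 4.873010158538818)
(np.int64(216), np.int64(199)) [0.455 0.041 0.036] [154 161 164]
(np.int64(217), np.int64(199)) [0.458 0.035 0.039] [174 187 192]
(np.int64(218), np.int64(199)) [0.46  0.028 0.043] [158 171 176]
(np.int64(217), np.int64(200)) [0.456 0.023 0.043] [185 199 205]
(np.int64(218), np.int64(200)) [0.459 0.023 0.042] [169 182 185]
(np.int64(217), np.int64(201)) [0.455 0.018 0.042] [157 168 172]
```

```bash
python3 -m crank '{"hand":[1,1,1,1,1,1,1,1,1,1],"linear":[[29,37,17],[58,74,34],[87,111,51],[116,148,68],[145,185,85],[174,222,100],[203,260,100],[232,297,100],[261,334,100],[277,367,100]],"spin":[-3,-6,-9,-12,-15,-15,-15,-15,-15,-15]}'
cat >> h.py <<'E'
def rects(p,zmin,zmax,amin=60,show=True,roi=None):
    P,u,v=cloud(p); m=(P[:,2]>zmin)&(P[:,2]<zmax)
    im=np.zeros(p["z_map"].shape,np.uint8); im[v[m],u[m]]=1
    k,lab=cv2.connectedComponents(im); L=lab[v,u]; out=[]
    for i in range(1,k):
        Q=P[(L==i)&m]
        if len(Q)<amin: continue
        rc=cv2.minAreaRect((Q[:,:2]*1000).astype(np.float32)); out.append(rc)
        if show: print(len(Q),np.round(rc[0],1),np.round(rc[1],1),round(rc[2],1),"z",np.round(np.median(Q[:,2]),3),p["color"][v[L==i],u[L==i]].mean(0).round())
    return out
E
python3 - <<'E'
from h import *
p=cams.capture("wrist"); cv2.imwrite("pics/w1.png",p["color"]); s=monitor.get_state(); print(s["position"],s["eef_rot"],s["ft_force"])
rects(p,.03,.06)
E
```

```text
clock: 3.0
position: [0.5122, -0.2369, 0.3271]
eef_rot: [-3.141, -0.002, 0.107]
ft_force: [0.4, 0.9, -0.3]
finger_gap: 0.0914
finger_force: 0.0
[ 0.51470294 -0.22934806  0.3274416 ] [-3.13774999 -0.00386323  0.1156317 ] [2.7534997  5.40093804 0.29194982]
61 [ 701.3 -581.9] [10.4 10.4] 9.9 z 0.052 [ 77.  94. 104.]
11363 [500.6 100.7] [220. 204.] 4.4 z 0.037 [126. 131. 129.]
344 [ 600.7 -247.7] [28.  27.8] 88.3 z 0.04 [166. 188. 196.]
386 [ 577.2 -117.9] [24.2 34.5] 5.8 z 0.039 [ 37.  77. 170.]
232 [ 613.8 -628.9] [42.6 17.1] 23.5 z 0.039 [35. 42. 48.]
315 [ 552.6 -654. ] [62.6 17.8] 23.8 z 0.038 [37. 47. 53.]
183 [ 514.4 -188.6] [25.4 19.1] 42.8 z 0.046 [120. 128. 130.]
312 [ 443.8 -141.7] [30.3 29.9] 37.2 z 0.036 [168. 190. 198.]
238 [ 452.1 -258. ] [29.4 27.5] 6.1 z 0.038 [156. 178. 185.]
```

View pics/w1.png

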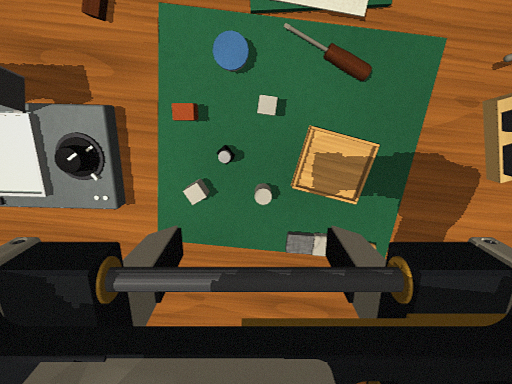

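The wrist view shows the four stones (268,104), (184,112), (195,191) and (263,194), plus the loupe (225,155), the pot (231,50) and the tray (336,165). The knob is at (78,155), with the mark probably at (96,176). On to the viewer.

```bash
python3 -m crank '{"hand":[1,1,1,1,1,1,1,1,1,1],"linear":[[-9,45,0],[-18,90,0],[-27,135,0],[-36,180,0],[-45,225,0],[-54,270,0],[-63,315,0],[-72,360,0],[-85,400,0],[-85,430,0]],"spin":[0,0,0,0,0,0,0,0,0,0]}' && python3 -m crank '{"hand":[1,1],"linear":[[0,0,0],[0,0,0]],"spin":[0,0]}'
python3 - <<'E'
from h import *
p=cams.capture("wrist"); cv2.imwrite("pics/w2.png",p["color"]); s=monitor.get_state(); print(s["position"],s["eef_rot"],s["ft_force"])
rects(p,.055,.066); print(); rects(p,.064,.076);print()
P,u,v=cloud(p); a=np.radians(4.8); X=np.array([np.cos(a),np.sin(a)]);Y=np.array([-X[1],X[0]])
col=p["color"][v,u].astype(int)
m=(abs(P[:,2]-.041)<.007)&(col.min(1)>185)&(P[:,1]>.07)
rc=cv2.minAreaRect((P[m][:,:2]*1000).astype(np.float32));print("glass",rc)
m=(P[:,2]>.09)&(P[:,0]<.75)&(P[:,1]>0); y=P[m][:,:2]@Y; x=P[m][:,:2]@X
print(np.histogram(y,bins=np.arange(0,.4,.01)), np.percentile(x,[1,50,99]))
E
```

```text
clock: 4.05
position: [0.4233, 0.193, 0.3273]
eef_rot: [3.141, -0.001, 0.108]
ft_force: [1.7, -0.8, 0.3]
finger_gap: 0.0915
finger_force: 0.0
clock: 4.25
position: [0.425, 0.1904, 0.3268]
eef_rot: [3.141, -0.0, 0.107]
ft_force: [0.2, -0.4, 1.1]
finger_gap: 0.0922
finger_force: 0.0
[0.42528113 0.18931195 0.32657802] [3.14088509e+00 3.02380310e-04 1.04591331e-01] [-0.67712798 -0.79537786  0.24453403]
90 [562.2 324.8] [48.2  3.1] 4.2 z 0.06 [26. 28. 29.]
62 [578.1 127.2] [48.4  2.8] 7.8 z 0.06 [31. 33. 33.]
792 [464.6 247.3] [55.9 32.2] 10.0 z 0.061 [ 58. 113. 168.]
1229 [342.6 534.4] [186.7  56.4] 8.1 z 0.061 [40. 49. 56.]
66 [400.5 302.1] [ 9.1 18.4] 4.3 z 0.064 [117. 125. 129.]

94 [562.1 323.8] [44.5  2.9] 1.2 z 0.069 [26. 27. 29.]
601 [487.2  48.5] [40.1 38.9] 31.9 z 0.069 [22. 24. 24.]
680 [347.1 550.3] [170.7  20.5] 6.1 z 0.07 [ 5. 10. 20.]

glass ((473.8290100097656, 217.6385498046875), (133.7852020263672, 215.81004333496094), 4.298710823059082)
(array([   0,    0,    0,    0,    0,    0,   89, 1517, 3580, 5831, 8322,
       3722, 3719, 3742, 3914, 3805, 3615, 3383, 3874, 4139, 8425, 5183,
       2867, 1008,  277,  224,  360,  661,    0,    0,    0,    0,    0,
          0,    0,    0,    0,    0,    0]), array([0.  , 0.01, 0.02, 0.03, 0.04, 0.05, 0.06, 0.07, 0.08, 0.09, 0.1 ,
       0.11, 0.12, 0.13, 0.14, 0.15, 0.16, 0.17, 0.18, 0.19, 0.2 , 0.21,
       0.22, 0.23, 0.24, 0.25, 0.26, 0.27, 0.28, 0.29, 0.3 , 0.31, 0.32,
       0.33, 0.34, 0.35, 0.36, 0.37, 0.38, 0.39])) [0.38854167 0.46600187 0.62309067]
```

View pics/w2.png

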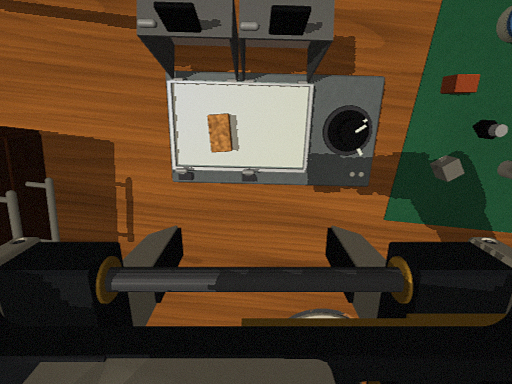

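The cork block is at (221,133) with yaw 10° in the left bay. The glass spans (175,83)–(308,170), and the knob is at (349,130) with the mark at (360,152).

```bash
python3 -m crank '{"hand":[1,1,1,1,1,1,1,1,1,1],"linear":[[20,28,-30],[40,57,-60],[40,57,-105],[40,57,-150],[40,57,-190],[40,57,-220],[40,57,-245],[40,57,-262],[40,57,-275],[40,57,-281]],"spin":[2,4,4,4,4,4,4,4,4,4]}' && python3 -m crank '{"hand":[1,-1,-1,-1,-1,-1,-1,-1,-1,-1],"linear":[[0,0,0],[0,0,0],[0,0,0],[0,0,0],[0,0,0],[0,0,0],[0,0,0],[0,0,0],[0,0,5],[0,0,30]],"spin":[0,0,0,0,0,0,0,0,0,0]}'
```

```text
clock: 5.3
position: [0.4654, 0.2463, 0.0449]
eef_rot: [3.141, 0.001, 0.174]
ft_force: [0.7, 0.3, 0.0]
finger_gap: 0.0918
finger_force: 0.0
clock: 6.3
position: [0.4632, 0.246, 0.0741]
eef_rot: [3.14, 0.005, 0.175]
ft_force: [0.5, -0.1, -0.6]
finger_gap: 0.0313
finger_force: 30.0
```

```bash
python3 -m crank '{"hand":[-1,-1,-1,-1,-1,-1,-1,-1,-1,-1],"linear":[[0,0,45],[0,-20,85],[0,-55,110],[0,-100,110],[0,-148,110],[4,-196,110],[8,-244,110],[12,-292,110],[16,-340,110],[20,-388,110]],"spin":[0,0,0,-2,-4,-6,-8,-10,-12,-14]}' && python3 -m crank '{"hand":[-1,-1,-1,-1,-1,-1,-1,-1,-1,-1],"linear":[[5,-45,0],[10,-90,0],[15,-135,0],[20,-180,0],[26,-210,-10],[29,-230,-50],[29,-235,-95],[29,-235,-140],[29,-235,-165],[29,-235,-173]],"spin":[-1,-2,-3,-4,-4,-4,-4,-4,-4,-4]}' && python3 -m crank '{"hand":[-1,0.1,0.1,0.1,0.1,0.1,0.1,0.1,0.1,0.1],"linear":[[0,0,-1],[0,0,-1],[0,0,-1],[0,0,-1],[0,0,-1],[0,0,0],[0,0,20],[0,0,60],[0,0,105],[0,0,150]],"spin":[0,0,0,0,0,0,0,0,0,0]}'
```

```text
clock: 7.3
position: [0.4849, -0.1427, 0.1862]
eef_rot: [3.141, -0.0, -0.071]
ft_force: [1.0, 0.7, -0.6]
finger_gap: 0.0313
finger_force: 30.0
clock: 8.3
position: [0.5125, -0.3749, 0.0129]
eef_rot: [-3.141, 0.005, -0.14]
ft_force: [-14.1, 6.4, 40.1]
finger_gap: 0.0319
finger_force: 30.0
clock: 9.3
position: [0.5138, -0.3753, 0.1639]
eef_rot: [-3.141, 0.001, -0.139]
ft_force: [0.4, -1.5, 0.5]
finger_gap: 0.0504
finger_force: 0.0
```

```bash
python3 -m crank '{"hand":[1,1,1,1,1],"linear":[[-14,20,45],[-34,40,90],[-54,70,137],[-54,96,137],[-54,96,137]],"spin":[2,4,6,6,6]}'
python3 - <<'E'
from h import *
p=cams.capture("wrist"); s=monitor.get_state(); print(s["position"],s["eef_rot"])
rects(p,.03,.06); print(); rects(p,.012,.034); cv2.imwrite("pics/w3.png",p["color"])
E
```

```text
clock: 9.8
position: [0.4616, -0.2753, 0.303]
eef_rot: [3.139, -0.004, -0.029]
ft_force: [1.1, -0.3, 0.8]
finger_gap: 0.086
finger_force: 0.0
[ 0.46087476 -0.27781417  0.30162501] [ 3.13866263e+00 -2.08713592e-03 -3.10858211e-02]
128 [ 664.8 -174.5] [33.7 24.6] 31.1 z 0.03 [157. 115.  71.]
376 [ 617.3 -631.2] [38.2 21. ] 15.2 z 0.041 [32. 38. 43.]
439 [ 600.5 -247.9] [27.  27.4] 87.5 z 0.041 [167. 188. 197.]
258 [ 558.  -648.9] [53.7 15.4] 9.3 z 0.035 [35. 44. 50.]
498 [ 576.9 -118.4] [26.2 34.8] 5.9 z 0.038 [ 35.  73. 159.]
8163 [480.7  75.3] [175.3 158. ] 4.4 z 0.036 [ 97. 102. 100.]
222 [ 514.6 -189. ] [26.1 18.8] 42.3 z 0.046 [126. 134. 136.]
286 [ 452.7 -259.4] [28.3 28.3] 88.0 z 0.038 [161. 183. 191.]
367 [ 443.8 -141.7] [29.8 30.5] 36.0 z 0.036 [174. 197. 205.]
686 [ 349.1 -647.8] [ 34.7 113.7] 18.8 z 0.044 [30. 57. 81.]

1233 [ 665.9 -184.1] [52.9 41.1] 87.4 z 0.03 [146. 108.  67.]
909 [ 677. -365.] [74.5 25.6] 69.1 z 0.026 [16. 35. 70.]
2006 [ 587.3 -636.8] [145.2  42.2] 9.2 z 0.028 [ 71. 121. 151.]
113 [ 569.8 -125.5] [19.8 40.8] 44.8 z 0.023 [11. 23. 53.]
1238 [ 513.6 -375.7] [120.4 110.1] 81.4 z 0.024 [ 62. 119. 164.]
1052 [487.8  -0.8] [173.6   9.2] 6.2 z 0.024 [39. 41. 40.]
839 [ 511.7 -374.7] [32.4 56. ] 82.5 z 0.029 [ 60. 118. 175.]
98 [ 514.8 -188.7] [26.1 17.4] 45.6 z 0.031 [15. 17. 14.]
84 [ 452.8 -153.3] [28.8  1.3] 35.7 z 0.024 [62. 72. 76.]
1655 [ 362.  -399.6] [ 41.  169.5] 2.2 z 0.021 [110. 140. 160.]
555 [ 348.4 -654.7] [ 42.7 134.1] 19.9 z 0.023 [31. 59. 83.]
```

View pics/w3.png

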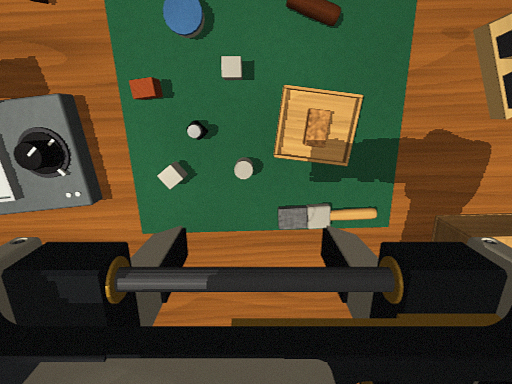

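The cork lies centred in the tray at (318,127), and the stones haven't moved. Picking stone1.

```bash
python3 -m crank '{"hand":[1,1,1,1,1,1,1,1,1,1],"linear":[[45,10,-10],[90,20,-25],[130,30,-50],[140,32,-95],[140,32,-140],[140,32,-185],[140,32,-225],[140,32,-260],[140,32,-280],[140,32,-289]],"spin":[0,0,0,0,0,0,0,0,0,0]}' && python3 -m crank '{"hand":[1,-1,-1,-1,-1,-1,-1,-1,-1,-1],"linear":[[0,0,-1],[0,0,-1],[0,0,-1],[0,0,-1],[0,0,-1],[0,0,-1],[0,0,-1],[0,0,-1],[0,0,10],[0,0,40]],"spin":[0,0,0,0,0,0,0,0,0,0]}'
```

```text
clock: 10.85
position: [0.5983, -0.2477, 0.0075]
eef_rot: [-3.14, 0.004, -0.035]
ft_force: [-0.7, -0.3, -0.9]
finger_gap: 0.092
finger_force: 0.0
clock: 11.85
position: [0.5976, -0.247, 0.0487]
eef_rot: [-3.14, 0.005, -0.034]
ft_force: [-0.3, -0.3, -1.0]
finger_gap: 0.0275
finger_force: 30.0
```

```bash
python3 -m crank '{"hand":[-1,-1,-1,-1,-1,-1,-1,-1,-1,-1],"linear":[[0,0,45],[-20,20,85],[-50,50,100],[-80,85,100],[-109,122,100],[-109,168,100],[-109,214,100],[-109,260,100],[-109,306,100],[-109,352,100]],"spin":[0,1,2,3,4,5,6,7,7,7]}' && python3 -m crank '{"hand":[-1,-1,-1,-1,-1,-1,-1,-1,-1,-1],"linear":[[0,45,0],[0,90,0],[0,135,0],[0,165,-10],[0,165,-45],[0,165,-70],[0,165,-86],[0,165,-92],[0,165,-94],[0,165,-94]],"spin":[0,0,0,0,0,0,0,0,0,0]}' && python3 -m crank '{"hand":[-1,-1,-1],"linear":[[0,0,-2],[0,0,-4],[0,0,-4]],"spin":[0,0,0]}'
```

```text
clock: 12.85
position: [0.491, 0.1059, 0.1516]
eef_rot: [3.141, -0.001, 0.087]
ft_force: [1.2, 0.0, -0.9]
finger_gap: 0.0276
finger_force: 30.0
clock: 13.85
position: [0.4929, 0.2694, 0.0613]
eef_rot: [3.139, -0.004, 0.087]
ft_force: [-6.9, -7.2, 31.2]
finger_gap: 0.0277
finger_force: 30.0
clock: 14.15
position: [0.4943, 0.2695, 0.0585]
eef_rot: [3.139, -0.007, 0.087]
ft_force: [-6.6, -8.2, 38.2]
finger_gap: 0.0277
finger_force: 30.0
```

```bash
python3 -m crank '{"hand":[-1,-1],"linear":[[0,0,5],[0,0,7]],"spin":[0,0]}'
python3 - <<'E'
from h import *
a=cams.capture("scene")["color"][80:220,200:380]; b=cams.capture("side")["color"][110:230,150:290]
cv2.imwrite("pics/c1.png",np.hstack([cv2.resize(a,(400,311),interpolation=3),cv2.resize(b,(363,311),interpolation=3)]))
E
```

```text
clock: 14.35
position: [0.4921, 0.2694, 0.0612]
eef_rot: [-3.141, -0.002, 0.087]
ft_force: [-0.0, 0.3, -1.1]
finger_gap: 0.0278
finger_force: 30.0
```

View pics/c1.png

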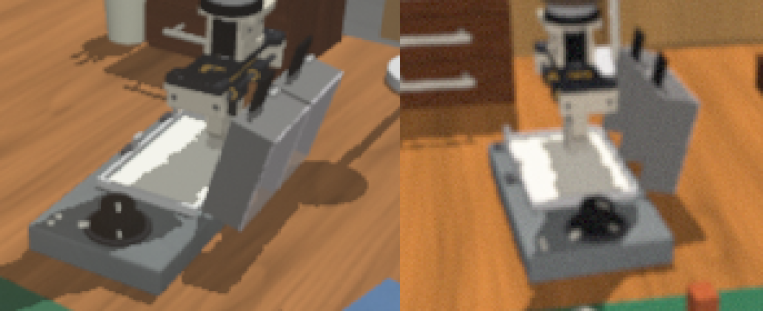

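```bash
python3 -m crank '{"hand":[-1,0.2,0.2,0.2,0.2,0.2,0.2,0.2,0.2,0.2],"linear":[[0,0,-1],[0,0,-1],[0,0,-1],[0,0,-1],[0,0,-1],[0,0,5],[0,0,25],[-20,0,60],[-40,0,100],[-60,0,140]],"spin":[0,0,0,0,0,0,0,0,0,0]}'
python3 - <<'E'
from h import *
p=cams.capture("wrist"); s=monitor.get_state(); print(s["position"],s["eef_rot"])
for r in (p,cams.capture("scene")):
  P,u,v=cloud(r); a=np.radians(4.8); m=(abs(P[:,0]-.4916)<.035)&(abs(P[:,1]-.2693)<.04)&(P[:,2]>.046)&(P[:,2]<.1)
  Q=P[m]; print(len(Q), np.percentile(Q[:,2],[5,50,95]) if len(Q) else 0, cv2.minAreaRect((Q[Q[:,2]>.07][:,:2]*1000).astype(np.float32)) if (Q[:,2]>.07).sum()>5 else "")
  m=(abs(P[:,0]-.45)<.02)&(abs(P[:,1]-.22)<.03); print("glass z",np.median(P[m][:,2]))
E
```

```text
clock: 15.45
position: [0.43, 0.2693, 0.201]
eef_rot: [3.142, 0.001, 0.088]
ft_force: [1.1, -0.5, 1.6]
finger_gap: 0.0553
finger_force: 0.0
[0.42904969 0.2727218  0.20698134] [-3.13985471 -0.00574558  0.0922697 ]
789 [0.07577488 0.077534   0.07868368] ((490.26275634765625, 268.0032653808594), (27.38951873779297, 27.173402786254883), 4.483415126800537)
glass z 0.2903548791224802
124 [0.05007704 0.07100813 0.07989056] ((491.0817565917969, 267.0696105957031), (29.104259490966797, 29.290550231933594), 6.979336738586426)
glass z 0.3115020767933752
```

```bash
python3 -m crank '{"hand":[1,1,1,1,1,1,1,1,1,1],"linear":[[0,-45,0],[0,-90,0],[0,-135,0],[0,-180,0],[0,-225,0],[0,-270,0],[30,-305,0],[65,-335,0],[105,-365,0],[146,-387,0]],"spin":[0,0,0,0,0,0,0,0,0,1]}' && python3 -m crank '{"hand":[1,1,1,1,1,1,1,1],"linear":[[0,0,-45],[0,0,-90],[0,0,-130],[0,0,-160],[0,0,-177],[0,0,-186],[0,0,-191],[0,0,-191]],"spin":[0,0,0,0,0,0,0,0]}' && python3 -m crank '{"hand":[-1,-1,-1,-1,-1,-1,-1,-1,-1,-1],"linear":[[0,0,0],[0,0,0],[0,0,0],[0,0,0],[0,0,0],[0,0,0],[0,0,0],[0,0,5],[0,0,15],[0,0,40]],"spin":[0,0,0,0,0,0,0,0,0,0]}'
```

```text
clock: 16.55
position: [0.578, -0.1215, 0.199]
eef_rot: [3.14, 0.001, 0.102]
ft_force: [0.5, 0.9, 1.4]
finger_gap: 0.0917
finger_force: 0.0
clock: 17.35
position: [0.5778, -0.1178, 0.0093]
eef_rot: [3.141, -0.001, 0.105]
ft_force: [-0.4, -0.1, 0.6]
finger_gap: 0.0915
finger_force: 0.0
clock: 18.35
position: [0.5753, -0.1175, 0.0478]
eef_rot: [-3.14, 0.004, 0.105]
ft_force: [-0.5, 0.7, -1.0]
finger_gap: 0.0338
finger_force: 30.0
```

```bash
python3 -m crank '{"hand":[-1,-1,-1,-1,-1,-1,-1,-1,-1,-1],"linear":[[0,0,45],[-25,10,85],[-65,25,100],[-105,45,100],[-137,75,100],[-137,120,100],[-137,166,100],[-137,212,100],[-137,258,100],[-137,304,100]],"spin":[0,0,0,0,0,0,0,0,-1,-1]}' && python3 -m crank '{"hand":[-1,-1,-1,-1,-1,-1,-1,-1,-1],"linear":[[0,45,0],[0,79,0],[0,79,-30],[0,79,-55],[0,79,-70],[0,79,-79],[0,79,-84],[0,79,-86],[0,79,-86]],"spin":[0,0,0,0,0,0,0,0,0]}'
```

```text
clock: 19.35
position: [0.4401, 0.1879, 0.1496]
eef_rot: [3.141, -0.001, 0.087]
ft_force: [1.0, -1.0, -0.5]
finger_gap: 0.0336
finger_force: 30.0
clock: 20.25
position: [0.4406, 0.2654, 0.0633]
eef_rot: [-3.141, -0.001, 0.087]
ft_force: [0.4, -0.6, -1.3]
finger_gap: 0.0339
finger_force: 30.0
```

```bash
python3 -m crank '{"hand":[-1,-1,-1],"linear":[[0,0,-2],[0,0,-3],[0,0,-3]],"spin":[0,0,0]}'
```

```text
clock: 20.55
position: [0.4403, 0.2652, 0.0599]
eef_rot: [3.142, -0.0, 0.087]
ft_force: [-0.1, 0.2, -1.8]
finger_gap: 0.0337
finger_force: 30.0
```

```bash
python3 -m crank '{"hand":[-1,-1,-1,-1],"linear":[[0,0,-2],[0,0,-4],[0,0,-5],[0,0,-5]],"spin":[0,0,0,0]}'
```

```text
clock: 20.95
position: [0.44, 0.2652, 0.0545]
eef_rot: [3.141, 0.0, 0.088]
ft_force: [-0.7, 0.6, -1.0]
finger_gap: 0.0339
finger_force: 30.0
```

```bash
python3 -m crank '{"hand":[-1,-1,-1,-1],"linear":[[0,0,-2],[0,0,-3],[0,0,-4],[0,0,-4]],"spin":[0,0,0,0]}'
```

```text
clock: 21.35
position: [0.44, 0.2652, 0.0506]
eef_rot: [3.141, 0.0, 0.088]
ft_force: [-0.3, 0.4, -1.7]
finger_gap: 0.0338
finger_force: 30.0
```

```bash
python3 -m crank '{"hand":[-1,-1,0.3,0.3,0.3,0.3,0.3,0.3,0.3,0.3],"linear":[[0,0,-1],[0,0,-1],[0,0,-1],[0,0,-1],[0,0,-1],[0,0,-1],[0,0,5],[0,0,40],[-10,0,85],[-20,-20,125]],"spin":[0,0,0,0,0,0,0,0,0,0]}'
python3 - <<'E'
from h import *
p=cams.capture("wrist"); s=monitor.get_state(); print(s["position"],s["eef_rot"])
rects(p,.066,.085,150)
p=cams.capture("scene"); print("scene"); rects(p,.03,.085)
E
```

```text
clock: 22.35
position: [0.4196, 0.2481, 0.178]
eef_rot: [-3.138, -0.001, 0.091]
ft_force: [1.3, -0.2, 1.1]
finger_gap: 0.0598
finger_force: 0.0
[0.42087524 0.2451201  0.18272382] [ 3.14130882 -0.00619943  0.08933045]
319 [560.5 323.3] [41.3  3.2] 0.6 z 0.076 [23. 24. 26.]
167 [569.2 230.2] [42.3  3.2] 4.7 z 0.075 [28. 29. 30.]
640 [577.7 126.7] [43.1  3.8] 7.2 z 0.075 [27. 28. 30.]
947 [489.9 268.6] [26.5 27.7] 5.1 z 0.077 [131. 150. 158.]
1419 [487.4  48.1] [40.9 39.3] 70.4 z 0.069 [19. 21. 21.]
930 [440.8 265. ] [25.4 33.3] 5.1 z 0.075 [ 26.  55. 125.]
scene
217 [-656.1 1371.9] [139.3 297. ] 48.8 z 0.058 [65. 84. 57.]
67 [-741.4 1297.1] [44.8 41.1] 52.0 z 0.058 [ 61.  87. 115.]
99 [-456.6 1375.8] [ 55.4 123.2] 19.8 z 0.059 [62. 81. 54.]
80 [-438.8 1237.8] [39.4 42.8] 39.7 z 0.057 [46. 60. 78.]
428 [-954.1  378.8] [102.8 322.4] 61.8 z 0.05 [132. 140. 141.]
648 [-722.3  115.3] [ 28.9 205.5] 2.4 z 0.057 [29. 41. 63.]
974 [ 745.7 1108.2] [120.9 301.7] 62.9 z 0.057 [ 64.  93. 118.]
1101 [373.7 603.4] [318.1 159. ] 44.9 z 0.062 [46. 57. 76.]
172 [127.4 547.5] [70.7 27. ] 10.9 z 0.052 [133. 147. 148.]
78 [621.9 699.4] [16.2 16.6] 10.1 z 0.058 [131. 141. 145.]
873 [ 31.2 -21.5] [141.8  78.3] 54.9 z 0.057 [136. 150. 155.]
4322 [499.8 163.2] [226.3 333.9] 4.6 z 0.041 [126. 132. 135.]
1690 [881.2 418.9] [307.8  70.6] 89.9 z 0.06 [42. 63. 97.]
144 [ 444.9 -142.9] [29.9 32.2] 38.3 z 0.037 [175. 188. 190.]
126 [ 515.6 -189.1] [25.  20.8] 50.6 z 0.043 [120. 126. 120.]
159 [ 453.1 -259.6] [29.  29.7] 28.8 z 0.039 [165. 179. 178.]
317 [ 673.6 -185.6] [50.9 51.7] 89.1 z 0.031 [167. 131.  94.]
318 [ 513.7 -376. ] [30.6 57.9] 82.0 z 0.031 [106. 156. 205.]
```

```bash
python3 -m crank '{"hand":[0.3,0.3,0.3,0.3,0.3,0.3,0.3,0.3,0.3,0.3],"linear":[[2,-43,0],[4,-86,0],[6,-129,0],[8,-172,0],[10,-215,0],[12,-258,0],[14,-301,0],[18,-344,0],[24,-387,0],[24,-387,-30]],"spin":[0,4,8,12,16,20,24,28,32,32]}' && python3 -m crank '{"hand":[0.3,0.3,0.3,0.3,0.3,0.3,0.3,0.3],"linear":[[0,0,-40],[0,0,-80],[0,0,-105],[0,0,-120],[0,0,-130],[0,0,-136],[0,0,-137],[0,0,-137]],"spin":[0,0,0,0,0,0,0,0]}' && python3 -m crank '{"hand":[-1,-1,-1,-1,-1,-1,-1,-1,-1,-1],"linear":[[0,0,0],[0,0,0],[0,0,0],[0,0,0],[0,0,0],[0,0,0],[0,0,0],[0,0,5],[0,0,15],[0,0,40]],"spin":[0,0,0,0,0,0,0,0,0,0]}'
```

```text
clock: 23.45
position: [0.4472, -0.15, 0.1479]
eef_rot: [3.133, -0.002, 0.638]
ft_force: [1.0, -0.6, -0.3]
finger_gap: 0.0598
finger_force: 0.0
clock: 24.25
position: [0.4449, -0.1419, 0.0094]
eef_rot: [3.14, -0.001, 0.646]
ft_force: [-1.0, -0.3, 0.8]
finger_gap: 0.0598
finger_force: 0.0
clock: 25.25
position: [0.4426, -0.1411, 0.0482]
eef_rot: [-3.138, 0.002, 0.646]
ft_force: [0.4, -0.3, -0.5]
finger_gap: 0.0297
finger_force: 30.0
```

```bash
python3 -m crank '{"hand":[-1,-1,-1,-1,-1,-1,-1,-1,-1,-1],"linear":[[0,0,45],[0,0,90],[0,40,100],[0,80,100],[5,124,100],[15,168,100],[25,212,100],[35,254,100],[46,290,100],[56,312,100]],"spin":[0,-6,-12,-18,-25,-32,-32,-32,-32,-32]}' && python3 -m crank '{"hand":[-1,-1,-1,-1,-1,-1,-1,-1,-1,-1],"linear":[[0,0,0],[0,0,-30],[0,0,-55],[0,0,-70],[0,0,-80],[0,0,-85],[0,0,-88],[0,0,-91],[0,0,-94],[0,0,-94]],"spin":[0,0,0,0,0,0,0,0,0,0]}'&& python3 -m crank '{"hand":[-1,-1,-1,-1],"linear":[[0,0,-2],[0,0,-3],[0,0,-4],[0,0,-4]],"spin":[0,0,0,0]}'
```

```text
clock: 26.25
position: [0.4999, 0.1743, 0.1496]
eef_rot: [-3.14, -0.001, 0.092]
ft_force: [0.7, -0.4, -0.9]
finger_gap: 0.0299
finger_force: 30.0
clock: 27.25
position: [0.5002, 0.1702, 0.0548]
eef_rot: [3.142, -0.0, 0.088]
ft_force: [0.3, -0.4, -0.2]
finger_gap: 0.0297
finger_force: 30.0
clock: 27.65
position: [0.5001, 0.1702, 0.0506]
eef_rot: [3.142, 0.0, 0.088]
ft_force: [-0.1, 0.3, -1.1]
finger_gap: 0.0298
finger_force: 30.0
```

```bash
python3 -m crank '{"hand":[-1,-1,0.3,0.3,0.3,0.3,0.3,0.3,0.3,0.3],"linear":[[0,0,-1],[0,0,-1],[0,0,-1],[0,0,-1],[0,0,-1],[0,0,-1],[0,0,5],[0,0,40],[-25,0,85],[-60,0,125]],"spin":[0,0,0,0,0,0,0,0,0,0]}'
python3 - <<'E'
from h import *
p=cams.capture("wrist"); s=monitor.get_state(); print(s["position"],s["eef_rot"])
rects(p,.066,.085,150)
p=cams.capture("scene"); print("scene"); P=None
for r in rects(p,.03,.085,show=False):
    if r[0][1]<0 and 400<r[0][0]<700: print(r)
E
```

```text
clock: 28.65
position: [0.4439, 0.1708, 0.1742]
eef_rot: [-3.14, -0.001, 0.087]
ft_force: [0.2, -0.7, 1.5]
finger_gap: 0.0599
finger_force: 0.0
[0.44000489 0.1727171  0.17882169] [ 3.14051864 -0.00439897  0.09186811]
1101 [583.  306.3] [41.2 84.1] 43.4 z 0.073 [30. 33. 36.]
905 [579.2 173.1] [53.1 97.9] 4.4 z 0.071 [37. 43. 50.]
1052 [499.9 169.4] [29.5 29.5] 4.6 z 0.073 [147. 168. 176.]
1063 [490.2 268. ] [27.8 28.3] 5.2 z 0.077 [139. 159. 167.]
1337 [487.9  48.1] [39.6 40. ] 13.7 z 0.069 [21. 23. 23.]
987 [441.2 264.3] [25.4 34.3] 5.0 z 0.075 [ 29.  59. 133.]
scene
((515.6860961914062, -189.11590576171875), (25.13298988342285, 22.52570152282715), 51.247798919677734)
((453.7122802734375, -259.576416015625), (28.393375396728516, 30.101608276367188), 29.158159255981445)
((672.4829711914062, -184.44427490234375), (50.704925537109375, 52.403167724609375), 37.12471008300781)
((513.2724609375, -375.8981628417969), (31.074859619140625, 56.77394104003906), 81.05777740478516)
```

```bash
python3 -m crank '{"hand":[0.3,0.3,0.3,0.3,0.3,0.3,0.3,0.3,0.3,0.3],"linear":[[1,-45,0],[2,-90,0],[3,-135,0],[4,-180,0],[5,-225,0],[6,-270,0],[8,-315,0],[10,-360,0],[12,-400,0],[12,-429,0]],"spin":[0,0,-5,-10,-15,-20,-25,-30,-35,-40]}' && python3 -m crank '{"hand":[0.3,0.3,0.3,0.3,0.3,0.3,0.3,0.3,0.3,0.3],"linear":[[0,0,-20],[0,0,-60],[0,0,-100],[0,0,-130],[0,0,-145],[0,0,-155],[0,0,-162],[0,0,-166],[0,0,-167],[0,0,-167]],"spin":[0,0,0,0,0,0,0,0,0,0]}' && python3 -m crank '{"hand":[-1,-1,-1,-1,-1,-1,-1,-1,-1,-1],"linear":[[0,0,0],[0,0,0],[0,0,0],[0,0,0],[0,0,0],[0,0,0],[0,0,0],[0,0,5],[0,0,15],[0,0,40]],"spin":[0,0,0,0,0,0,0,0,0,0]}'
```

```text
clock: 29.75
position: [0.4546, -0.2625, 0.1718]
eef_rot: [3.141, -0.0, -0.617]
ft_force: [0.5, 0.4, 0.1]
finger_gap: 0.0596
finger_force: 0.0
clock: 30.75
position: [0.4557, -0.2591, 0.006]
eef_rot: [3.142, -0.001, -0.611]
ft_force: [-0.7, -0.1, 0.8]
finger_gap: 0.0596
finger_force: 0.0
clock: 31.75
position: [0.4536, -0.2577, 0.0445]
eef_rot: [3.142, 0.004, -0.61]
ft_force: [0.1, -0.9, -0.1]
finger_gap: 0.0295
finger_force: 30.0
```

```bash
python3 -m crank '{"hand":[-1,-1,-1,-1,-1,-1,-1,-1,-1,-1],"linear":[[0,0,45],[0,20,85],[0,60,105],[0,105,105],[0,150,105],[0,195,105],[-2,240,105],[-4,285,105],[-5,330,105],[-5,375,105]],"spin":[0,0,5,10,15,20,25,30,35,40]}' && python3 -m crank '{"hand":[-1,-1,-1,-1,-1,-1,-1,-1,-1,-1],"linear":[[0,40,0],[0,48,-20],[0,48,-45],[0,48,-65],[0,48,-80],[0,48,-89],[0,48,-94],[0,48,-97],[0,48,-99],[0,48,-99]],"spin":[0,0,0,0,0,0,0,0,0,0]}'&& python3 -m crank '{"hand":[-1,-1,-1,-1],"linear":[[0,0,-1],[0,0,-2],[0,0,-3],[0,0,-3]],"spin":[0,0,0,0]}'
```

```text
clock: 32.75
position: [0.4498, 0.1178, 0.1511]
eef_rot: [3.141, -0.001, 0.091]
ft_force: [0.1, -0.7, -0.0]
finger_gap: 0.0295
finger_force: 30.0
clock: 33.75
position: [0.4505, 0.1643, 0.0516]
eef_rot: [-3.142, -0.001, 0.087]
ft_force: [0.5, 0.5, -0.2]
finger_gap: 0.0296
finger_force: 30.0
clock: 34.15
position: [0.4501, 0.1642, 0.0482]
eef_rot: [3.142, 0.0, 0.088]
ft_force: [-0.8, -0.1, -0.3]
finger_gap: 0.0294
finger_force: 30.0
```

```bash
python3 -m crank '{"hand":[-1,-1,0.3,0.3,0.3,0.3,0.3,0.3,0.3,0.3],"linear":[[0,0,-1],[0,0,-1],[0,0,-1],[0,0,-1],[0,0,-1],[0,0,-1],[0,0,5],[0,0,40],[-10,-10,85],[-20,-20,130]],"spin":[0,0,0,0,0,0,0,0,0,0]}' && python3 -m crank '{"hand":[-1,-1,-1,-1,-1],"linear":[[0,0,40],[0,0,70],[0,0,70],[0,0,70],[0,0,70]],"spin":[0,0,0,0,0]}'
python3 - <<'E'
from h import *
p=cams.capture("wrist"); s=monitor.get_state(); print(s["position"],s["eef_rot"],s["finger_gap"])
cv2.imwrite("pics/w4.png",p["color"])
rects(p,.066,.085,150)
P,u,v=cloud(p); a=np.radians(4.8); X=np.array([np.cos(a),np.sin(a)]);Y=np.array([-X[1],X[0]])
col=p["color"][v,u].astype(int)
# covers in viewer frame: dark tab pixels
m=(P[:,2]>.12)&(P[:,2]<.26)&(P[:,0]>.5)&(P[:,0]<.72)&(P[:,1]>0)&(P[:,1]<.4)
x=P[:,:2]@X*1000;y=P[:,:2]@Y*1000
for nm,k in (("dark",m&(col.max(1)<50)),("all",m)):
  for lo,hi in ((70,177),(177,290)):
    q=k&(y>lo)&(y<hi)
    if q.sum(): print(nm,lo,q.sum(),"x",np.percentile(x[q],[2,50,98]).round(),"y",np.percentile(y[q],[2,50,98]).round(),"z",np.percentile(P[q,2],[2,50,98]).round(3))
# knob whites
m=(np.hypot(P[:,0]-.4877,P[:,1]-.048)<.05)&(col.min(1)>130)&(P[:,2]<.08)
im=np.zeros(p["z_map"].shape,np.uint8); im[v[m],u[m]]=1
k,lab,st,ce=cv2.connectedComponentsWithStats(im)
for i in range(1,k): 
  Q=P[m&(lab[v,u]==i)]; print(st[i],Q.mean(0).round(4),(Q[:,:2].min(0)*1000).round(),(Q[:,:2].max(0)*1000).round())
E
```

```text
clock: 35.15
position: [0.4293, 0.1446, 0.1795]
eef_rot: [-3.141, 0.002, 0.089]
ft_force: [1.6, -0.5, 1.5]
finger_gap: 0.0601
finger_force: 0.0
clock: 35.65
position: [0.4293, 0.1439, 0.2474]
eef_rot: [3.141, 0.002, 0.088]
ft_force: [-0.4, 0.0, -0.2]
finger_gap: 0.024
finger_force: 0.0
[0.42917142 0.14393151 0.2470692 ] [3.14145472e+00 2.39794907e-03 8.77859810e-02] 0.02001959174839077
461 [565.7 323.8] [50.5  3.7] 2.6 z 0.075 [26. 27. 29.]
188 [574.  219.3] [49.3  3.1] 1.4 z 0.076 [27. 28. 29.]
673 [500.  169.6] [28.1 29.6] 4.8 z 0.073 [159. 181. 189.]
669 [489.9 268.3] [26.9 28.6] 4.8 z 0.077 [152. 172. 180.]
872 [487.4  48. ] [39.3 39.6] 81.3 z 0.069 [25. 26. 27.]
654 [441.  264.7] [25.4 34.3] 4.2 z 0.075 [ 32.  64. 142.]
461 [437.9 138.6] [30.2 27.1] 5.5 z 0.075 [141. 162. 170.]
dark 70 1067 x [580. 590. 598.] y [ 76. 127. 173.] z [0.122 0.163 0.172]
dark 177 1537 x [581. 591. 601.] y [180. 235. 277.] z [0.121 0.153 0.171]
all 70 2402 x [582. 593. 599.] y [ 76. 126. 172.] z [0.124 0.164 0.172]
all 177 2828 x [582. 593. 599.] y [180. 231. 277.] z [0.122 0.164 0.17 ]
[349 118   6   5  18] [0.5065 0.0246 0.0432] [504.  20.] [509.  28.]
[339 126  14  10  49] [0.4943 0.0392 0.0697] [488.  31.] [500.  46.]
[343 154   5   4  13] [0.4607 0.0247 0.043 ] [459.  19.] [463.  28.]
[348 161   1   1   1] [0.454  0.0194 0.0436] [454.  19.] [454.  19.]
```

View pics/w4.png

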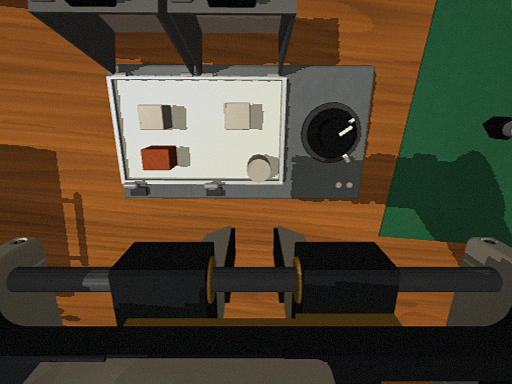

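Stone2 has shifted to (258,168) in the right bay. It is still upright but too near the front wall, so I'll re-place it. The other three stand well at (150,117), (237,116) and (158,158).

```bash
python3 -m crank '{"hand":[0.2,0.2,0.2,0.2,0.2,0.2,0.2,0.2,0.2,0.2],"linear":[[9,-5,-45],[9,-5,-90],[9,-5,-120],[9,-5,-120],[9,-5,-145],[9,-5,-165],[9,-5,-178],[9,-5,-187],[9,-5,-191],[9,-5,-191]],"spin":[0,0,0,0,0,0,0,0,0,0]}' && python3 -m crank '{"hand":[-1,-1,-1,-1,-1,-1,-1,-1,-1,-1],"linear":[[0,0,0],[0,0,0],[0,0,0],[0,0,0],[0,0,0],[0,0,5],[5,10,10],[11,20,10],[11,26,10],[11,26,10]],"spin":[0,0,0,0,0,0,0,0,0,0]}'
```

```text
clock: 36.7
position: [0.4393, 0.1394, 0.0574]
eef_rot: [3.142, -0.0, 0.088]
ft_force: [-0.4, 0.7, 0.1]
finger_gap: 0.055
finger_force: 0.0
clock: 37.7
position: [0.4502, 0.1671, 0.0673]
eef_rot: [-3.14, -0.0, 0.09]
ft_force: [-0.5, -0.7, -1.2]
finger_gap: 0.0293
finger_force: 30.0
```

```bash
python3 -m crank '{"hand":[-1,-1,-1,-1,0.2,0.2,0.2,0.2,0.2,0.2],"linear":[[0,0,-5],[0,0,-8],[0,0,-10],[0,0,-10],[0,0,-10],[0,0,-10],[0,0,-10],[0,0,-10],[0,0,-10],[0,0,-8]],"spin":[0,0,0,0,0,0,0,0,0,0]}' && python3 -m crank '{"hand":[0.2,0.2,0.2,0.2,-1,-1,-1,-1,-1,-1],"linear":[[0,0,15],[0,0,45],[0,0,90],[0,0,135],[0,0,160],[-20,0,182],[-20,-20,182],[-20,-20,182],[-20,-20,182],[-20,-20,182]],"spin":[0,0,0,0,0,0,0,0,0,0]}'
python3 - <<'E'
from h import *
p=cams.capture("wrist"); s=monitor.get_state(); print(s["position"],s["eef_rot"],s["finger_gap"])
rects(p,.066,.085,150)
P,u,v=cloud(cams.capture("scene")); a=np.radians(4.8); X=np.array([np.cos(a),np.sin(a)]);Y=np.array([-X[1],X[0]])
x=P[:,:2]@X*1000;y=P[:,:2]@Y*1000
m=(P[:,2]>.05)&(P[:,2]<.3)&(x>500)&(x<700)&(y<290)&(y>70)
for z in np.arange(.06,.26,.01):
  q=m&(abs(P[:,2]-z)<.005)
  if q.sum(): print(round(z,3),q.sum(),"x",np.percentile(x[q],[2,50,98]).round(),"y",np.percentile(y[q],[2,50,98]).round())
E
```

```text
clock: 38.7
position: [0.4499, 0.1652, 0.0591]
eef_rot: [3.142, 0.001, 0.088]
ft_force: [-0.1, 0.3, 0.3]
finger_gap: 0.0553
finger_force: 0.0
clock: 39.7
position: [0.43, 0.1459, 0.2413]
eef_rot: [-3.141, 0.0, 0.088]
ft_force: [0.3, 0.9, 0.2]
finger_gap: 0.0117
finger_force: 0.0
[0.4299429  0.14595185 0.24107174] [-3.14088134e+00  6.76985424e-04  8.82729202e-02] 0.007537545903432179
496 [566.4 323.8] [ 9.2 53. ] 85.0 z 0.075 [26. 27. 29.]
195 [574.6 219.5] [51.4  2.8] 2.4 z 0.075 [27. 28. 29.]
703 [499.6 169.6] [28.8 30. ] 5.0 z 0.074 [157. 178. 186.]
682 [489.8 268.1] [26.9 28.2] 5.1 z 0.078 [150. 171. 179.]
906 [487.9  47.8] [38.8 39.5] 41.3 z 0.069 [24. 26. 26.]
491 [448.4 163.9] [29.1 27.6] 4.0 z 0.075 [143. 163. 171.]
666 [441.  264.5] [25.3 34.4] 4.9 z 0.075 [ 31.  63. 141.]
0.06 192 x [501. 581. 619.] y [ 74. 112. 256.]
0.07 219 x [502. 577. 622.] y [ 74. 114. 253.]
0.08 202 x [501. 585. 624.] y [ 74. 125. 262.]
0.09 120 x [573. 617. 627.] y [ 74.  77. 252.]
0.1 132 x [574. 621. 629.] y [ 74.  77. 266.]
0.11 130 x [579. 624. 632.] y [ 73.  78. 271.]
0.12 131 x [582. 626. 635.] y [ 74.  77. 265.]
0.13 133 x [584. 628. 637.] y [ 74.  78. 270.]
0.14 140 x [586. 630. 640.] y [ 73.  77. 262.]
0.15 246 x [591. 637. 642.] y [ 73. 123. 269.]
0.16 658 x [594. 617. 638.] y [ 75. 159. 273.]
0.17 117 x [591. 599. 605.] y [ 80. 163. 272.]
0.18 43 x [599. 603. 606.] y [105. 133. 240.]
0.19 42 x [601. 606. 608.] y [107. 139. 242.]
0.2 60 x [604. 608. 610.] y [107. 135. 244.]
0.21 1 x [607. 607. 607.] y [228. 228. 228.]
```

All four stones stand well on the glass. Now I close the left cover: fingers shut, push the tab from behind and follow its arc down.

```bash
python3 -m crank '{"hand":[-1,-1,-1,-1,-1,-1,-1,-1,-1,-1],"linear":[[0,0,45],[45,33,60],[90,66,60],[135,100,60],[179,133,60],[179,133,60],[179,133,20],[179,133,-15],[179,133,-35],[179,133,-43]],"spin":[0,0,0,0,0,0,0,0,0,0]}' && python3 -m crank '{"hand":[-1,-1,-1],"linear":[[-20,-2,0],[-40,-3,0],[-54,-5,0]],"spin":[0,0,0]}'
python3 - <<'E'
from h import *
a=cams.capture("scene")["color"][60:210,200:400]
cv2.imwrite("pics/c2.png",cv2.resize(a,(800,600),interpolation=3))
E
```

```text
clock: 40.8
position: [0.6073, 0.278, 0.1942]
eef_rot: [3.14, 0.006, 0.089]
ft_force: [-0.5, -0.2, 0.5]
finger_gap: 0.0005
finger_force: 0.0
clock: 41.1
position: [0.5543, 0.2745, 0.1989]
eef_rot: [-3.14, -0.0, 0.089]
ft_force: [0.0, -0.1, 0.6]
finger_gap: 0.0002
finger_force: 0.2
```

View pics/c2.png

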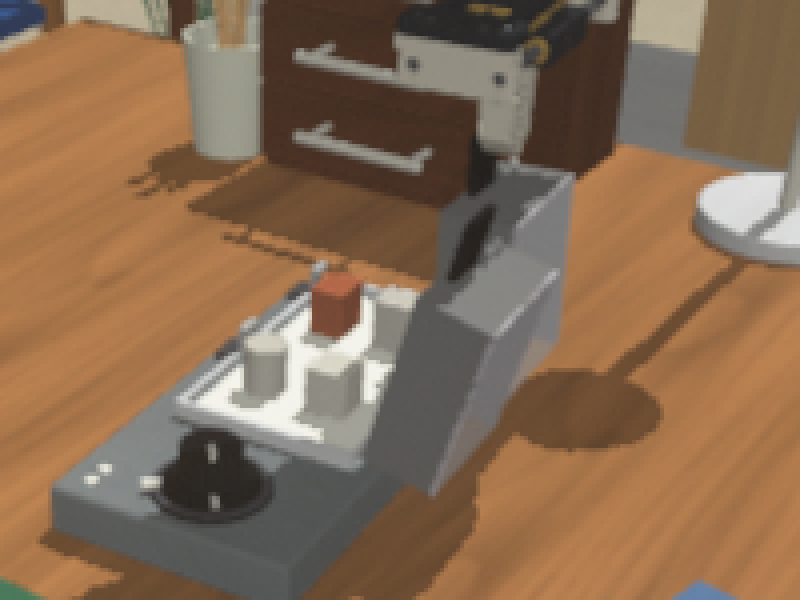

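The left cover has come forward, with the finger behind its tab at (485,165). I follow the arc down.

```bash
python3 -m crank '{"hand":[-1,-1,-1,-1,-1,-1,-1,-1],"linear":[[-27,-2,3],[-45,-4,1],[-59,-5,-3],[-74,-6,-9],[-88,-7,-16],[-102,-9,-24],[-114,-10,-34],[-126,-10,-46]],"spin":[0,0,0,0,0,0,0,0]}' && python3 -m crank '{"hand":[-1,-1,-1,-1,-1,-1,-1,-1],"linear":[[-11,-1,-11],[-20,-2,-24],[-28,-3,-38],[-34,-3,-52],[-39,-4,-67],[-43,-4,-83],[-44,-4,-91],[-45,-4,-98]],"spin":[0,0,0,0,0,0,0,0]}'
```

```text
clock: 41.95
position: [0.4301, 0.2641, 0.1531]
eef_rot: [-3.141, -0.002, 0.087]
ft_force: [1.0, -0.6, 0.8]
finger_gap: 0.0003
finger_force: 0.3
clock: 42.75
position: [0.3848, 0.26, 0.0543]
eef_rot: [-3.141, -0.001, 0.088]
ft_force: [0.4, 0.2, 1.2]
finger_gap: 0.0002
finger_force: 0.4
```

```bash
python3 -m crank '{"hand":[-1,-1,-1,-1],"linear":[[0,0,-2],[0,0,-3],[0,0,-4],[0,0,-4]],"spin":[0,0,0,0]}'
python3 - <<'E'
from h import *
P,u,v=cloud(cams.capture("scene")); a=np.radians(4.8); X=np.array([np.cos(a),np.sin(a)]);Y=np.array([-X[1],X[0]])
x=P[:,:2]@X*1000;y=P[:,:2]@Y*1000
for n,k in (("left",(y>190)&(y<270)),("right",(y>90)&(y<165))):
  for lo in range(440,560,20):
    q=k&(x>lo)&(x<lo+20)&(P[:,2]>.03)&(P[:,2]<.3); print(n,lo,np.percentile(P[q,2],[10,50,90]).round(3) if q.sum() else 0)
E
```

```text
clock: 43.15
position: [0.3849, 0.2602, 0.0527]
eef_rot: [3.141, -0.002, 0.088]
ft_force: [-7.3, -4.4, 29.4]
finger_gap: 0.0002
finger_force: 14.9
left 440 [0.097 0.215 0.283]
left 460 [0.096 0.097 0.098]
left 480 [0.096 0.097 0.098]
left 500 [0.096 0.097 0.098]
left 520 [0.096 0.098 0.099]
left 540 0
right 440 [0.041 0.073 0.158]
right 460 [0.041 0.052 0.076]
right 480 [0.04  0.041 0.043]
right 500 [0.041 0.062 0.075]
right 520 [0.04  0.043 0.073]
right 540 [0.04  0.041 0.043]
```

```bash
python3 -m crank '{"hand":[-1,-1,-1,-1,-1,-1,-1,-1,-1,-1],"linear":[[0,0,20],[0,0,60],[0,0,105],[0,0,150],[0,0,195],[10,-5,240],[55,-20,240],[100,-36,240],[145,-51,240],[190,-66,240]],"spin":[0,0,0,0,0,0,0,0,0,0]}' && python3 -m crank '{"hand":[-1,-1,-1,-1,-1,-1,-1,-1],"linear":[[42,-14,0],[42,-14,0],[42,-14,-40],[42,-14,-75],[42,-14,-92],[22,-16,-92],[2,-17,-92],[-12,-19,-92]],"spin":[0,0,0,0,0,0,0,0]}'
python3 - <<'E'
from h import *
P,u,v=cloud(cams.capture("side")); a=np.radians(4.8); X=np.array([np.cos(a),np.sin(a)]);Y=np.array([-X[1],X[0]])
x=P[:,:2]@X*1000;y=P[:,:2]@Y*1000
q=(y>190)&(y<270)&(x>450)&(x<540)&(P[:,2]>.03)&(P[:,2]<.3); print(q.sum(),np.percentile(P[q,2],[10,50,90]).round(3))
E
```

```text
clock: 44.2
position: [0.5764, 0.1923, 0.291]
eef_rot: [3.141, -0.001, 0.087]
ft_force: [0.7, 0.1, 0.7]
finger_gap: 0.0003
finger_force: 0.0
clock: 45.0
position: [0.5613, 0.175, 0.1989]
eef_rot: [-3.141, -0.001, 0.088]
ft_force: [1.0, -0.0, -0.3]
finger_gap: 0.0001
finger_force: 0.2
240 [0.094 0.095 0.098]
```

Left cover stays shut. Same arc for the right one.

```bash
python3 -m crank '{"hand":[-1,-1,-1,-1,-1,-1,-1,-1],"linear":[[-27,-2,3],[-45,-4,1],[-59,-5,-3],[-74,-6,-9],[-88,-7,-16],[-102,-9,-24],[-114,-10,-34],[-126,-10,-46]],"spin":[0,0,0,0,0,0,0,0]}' && python3 -m crank '{"hand":[-1,-1,-1,-1,-1,-1,-1,-1],"linear":[[-11,-1,-11],[-20,-2,-24],[-28,-3,-38],[-34,-3,-52],[-39,-4,-67],[-43,-4,-83],[-44,-4,-91],[-45,-4,-98]],"spin":[0,0,0,0,0,0,0,0]}' && python3 -m crank '{"hand":[-1,-1,-1,-1],"linear":[[0,0,-2],[0,0,-3],[0,0,-4],[0,0,-4]],"spin":[0,0,0,0]}'
```

```text
clock: 45.85
position: [0.4372, 0.1646, 0.1532]
eef_rot: [-3.141, -0.003, 0.087]
ft_force: [1.3, -0.7, 0.0]
finger_gap: -0.0
finger_force: 0.3
clock: 46.65
position: [0.392, 0.1606, 0.0544]
eef_rot: [-3.142, -0.001, 0.088]
ft_force: [0.4, -0.9, 0.2]
finger_gap: 0.0002
finger_force: 0.3
clock: 47.05
position: [0.392, 0.1607, 0.0525]
eef_rot: [3.14, -0.002, 0.088]
ft_force: [-10.0, -3.4, 33.3]
finger_gap: 0.0005
finger_force: 16.6
```

```bash
python3 -m crank '{"hand":[-1,-1,-1,-1,1,1,1,1,1,1],"linear":[[0,0,20],[0,0,60],[0,0,105],[0,-20,150],[10,-60,170],[18,-100,170],[18,-110,170],[18,-110,170],[18,-110,170],[18,-110,170]],"spin":[0,0,0,0,0,0,0,0,0,0]}'
cat > knob.py <<'E'
from h import *
p=cams.capture("wrist"); s=monitor.get_state(); print(s["position"],s["eef_rot"],s["finger_gap"])
cv2.imwrite("pics/k_last.png",p["color"])
P,u,v=cloud(p); col=p["color"][v,u].astype(int)
for lo,hi in ((190,270),(90,165)):
  a=np.radians(4.8); X=np.array([np.cos(a),np.sin(a)]);Y=np.array([-X[1],X[0]]); x=P[:,:2]@X*1000;y=P[:,:2]@Y*1000
  q=(y>lo)&(y<hi)&(x>460)&(x<540)&(P[:,2]>.03)&(P[:,2]<.3); print("cover",q.sum(),np.percentile(P[q,2],[5,50,95]).round(3))
g=(np.hypot(P[:,0]-.4877,P[:,1]-.048)<.03)&(P[:,2]>.062)&(P[:,2]<.08)
(cx,cy),r=cv2.minEnclosingCircle((P[g][:,:2]*1000).astype(np.float32)); print("axis",cx,cy,r)
m=(np.hypot(P[:,0]*1000-cx,P[:,1]*1000-cy)<52)&(col.min(1)>120)&(P[:,2]<.08)&(P[:,2]>.03)
im=np.zeros(p["z_map"].shape,np.uint8); im[v[m],u[m]]=1
k,lab,st,ce=cv2.connectedComponentsWithStats(im)
for i in range(1,k):
  if st[i][4]<8: continue
  Q=P[m&(lab[v,u]==i)]; c=Q.mean(0)*1000; d=np.hypot(Q[:,0]*1000-cx,Q[:,1]*1000-cy); print(st[i],c.round(1),"r",d.min().round(1),d.max().round(1),"ang",np.degrees(np.arctan2(c[1]-cy,c[0]-cx)).round(1))
u0,v0=[int(t) for t in (np.median(u[g]),np.median(v[g]))]
cv2.imwrite("pics/k.png",cv2.resize(p["color"][max(v0-60,0):v0+60,max(u0-60,0):u0+60],(600,600),interpolation=3))
E
python3 knob.py
```

```text
clock: 48.05
position: [0.4088, 0.0519, 0.2201]
eef_rot: [-3.141, 0.0, 0.09]
ft_force: [-0.7, 0.2, -0.7]
finger_gap: 0.0439
finger_force: 0.0
[0.40882193 0.05183927 0.22004487] [-3.14098303e+00  5.06111643e-04  9.03992856e-02] 0.048093070654884336
cover 6575 [0.096 0.097 0.098]
cover 6709 [0.096 0.097 0.098]
axis 487.852783203125 47.642269134521484 20.597576141357422
[265  94  23  18  97] [497.9  34.9  61.4] r 2.5 33.0 ang -51.8
[277 134  10  11  55] [457.6  22.6  42.3] r 32.9 46.8 ang -140.3
```

View pics/k.png

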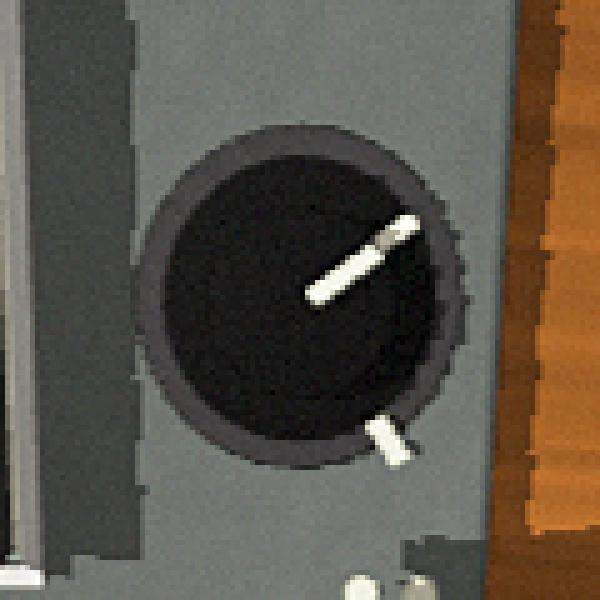

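The image shows the pointer at about −52° (line from (315,293) to (410,225)) and the mark at −140° (388,440). Both covers are shut, with their tops flat at 97 mm. The knob needs about 88.5° clockwise.

```bash
python3 -m crank '{"hand":[0.3,0.3,0.3,0.3,0.3,0.3,0.3,0.3,0.3,0.3],"linear":[[20,-1,0],[40,-2,0],[60,-3,0],[79,-4,0],[79,-4,0],[79,-4,0],[79,-4,-20],[79,-4,-50],[79,-4,-80],[79,-4,-100]],"spin":[8,16,24,32,40,48,57,57,57,57]}' && python3 -m crank '{"hand":[0.3,0.3,0.3,0.3,0.3],"linear":[[0,0,-30],[0,0,-50],[0,0,-62],[0,0,-67],[0,0,-67]],"spin":[0,0,0,0,0]}'; python3 -c "
from h import *
s=monitor.get_state();print(s['joint_pos'],s['position'])"
```

```text
clock: 49.1
position: [0.4869, 0.0476, 0.1182]
eef_rot: [-3.139, 0.0, 1.085]
ft_force: [-0.4, -0.2, 0.8]
finger_gap: 0.0594
finger_force: 0.0
clock: 49.6
position: [0.488, 0.047, 0.053]
eef_rot: [-3.141, -0.0, 1.083]
ft_force: [-0.6, -0.5, 0.8]
finger_gap: 0.0596
finger_force: 0.0
[ 0.38198666  0.53694361 -0.64638186  2.06351137  0.49888236  0.69814707
 -1.07614023] [0.48801842 0.04698045 0.05303616]
```

```bash
python3 -m crank '{"hand":[-1,-1,-1,-1,-1,-1,-1,-1,-1,-1],"linear":[[0,0,0],[0,0,0],[0,0,0],[0,0,0],[0,0,0],[0,0,0],[0,0,0],[0,0,0],[0,0,0],[0,0,0]],"spin":[0,0,0,0,0,0,-7,-14,-21,-28]}' && python3 -m crank '{"hand":[-1,-1,-1,-1,-1,-1,-1,-1,-1,-1],"linear":[[0,0,0],[0,0,0],[0,0,0],[0,0,0],[0,0,0],[0,0,0],[0,0,0],[0,0,0],[0,0,0],[0,0,0]],"spin":[-7,-14,-21,-28,-35,-42,-49,-56,-60,-60]}'&& python3 -m crank '{"hand":[0.3,0.3,0.3,0.3,0.3,0.3,0.3,0.3,0.3,0.3],"linear":[[0,0,0],[0,0,0],[0,0,0],[0,0,0],[0,0,30],[0,0,75],[0,0,120],[-20,0,165],[-60,0,167],[-79,4,167]],"spin":[0,0,0,0,0,0,7,14,20,26]}'; python3 knob.py
```

```text
clock: 50.6
position: [0.4865, 0.0476, 0.0539]
eef_rot: [-3.14, 0.001, 0.59]
ft_force: [-5.8, 2.7, 6.7]
finger_gap: 0.0394
finger_force: 30.0
clock: 51.6
position: [0.4865, 0.0482, 0.0539]
eef_rot: [-3.141, 0.002, -0.454]
ft_force: [-5.2, 4.7, 6.5]
finger_gap: 0.0395
finger_force: 30.0
clock: 52.6
position: [0.4078, 0.0497, 0.2216]
eef_rot: [3.14, -0.002, 0.004]
ft_force: [-0.4, -0.8, -1.4]
finger_gap: 0.0595
finger_force: 0.0
[0.40481517 0.0503871  0.22056816] [3.14000754e+00 1.50628725e-03 1.05677010e-02] 0.059706801102753115
cover 5906 [0.096 0.097 0.098]
cover 6480 [0.096 0.097 0.098]
axis 487.7530822753906 47.430091857910156 20.486215591430664
[256 111  13  14  60] [479.9  40.1  69.8] r 2.9 19.0 ang -136.8
[268 124  13  18  81] [460.5  24.5  42.6] r 23.1 46.5 ang -139.9
```

```bash
cp pics/k.png pics/k2.png
python3 - <<'E'
from h import *
for n in ["scene","side"]:
    p=cams.capture(n)
    P,u,v=cloud(p)
    for r in rects(p,.02,.06,show=False):
        if r[0][1]<0 and 400<r[0][0]<700: print(n,np.round(r[0]),np.round(r[1]))
E
```

```text
scene [ 515. -190.] [25. 21.]
scene [ 673. -185.] [52. 53.]
scene [ 515. -376.] [121. 112.]
scene [ 513. -375.] [33. 58.]
scene [ 679. -365.] [77. 23.]
side [ 670. -186.] [54. 52.]
side [ 512. -191.] [23. 20.]
side [ 675. -366.] [78. 24.]
side [ 512. -377.] [123. 110.]
side [ 510. -376.] [34. 56.]
```

View pics/k2.png

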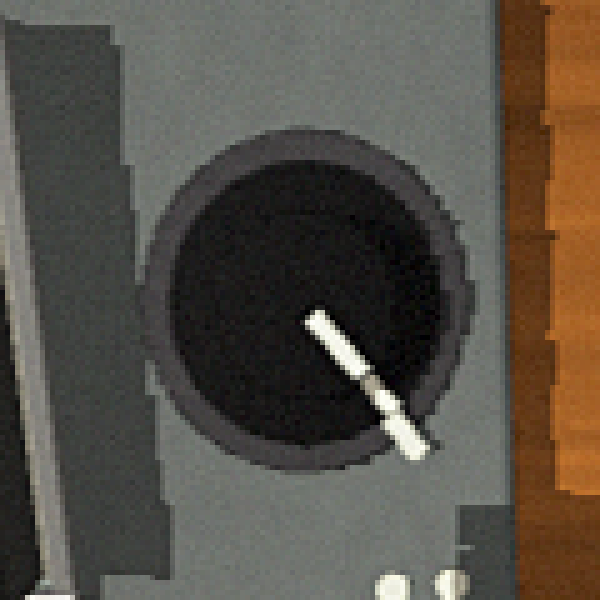

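The pointer runs straight into the mark at (405,430). One last check of the stones under the covers.

View pics/k_last.png

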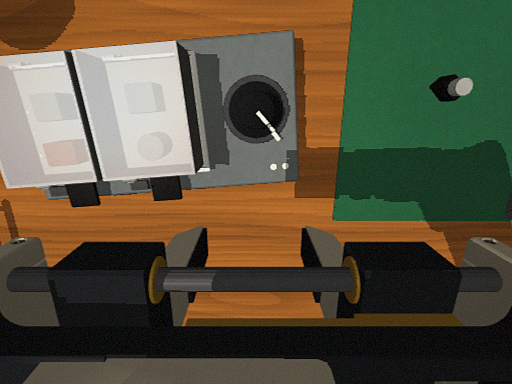

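All four stones stand under the shut covers, at (52,106), (65,153), (144,97) and (154,147).

```bash
python3 -c "
from rig import bot
print(bot.job_done())"
```

```text
the job is handed in; nothing more can be done
None
```

I handed the job in at about 53 s of the 210 s allowed, with no verdict returned: my last pictures show the cork block in the tray, all four stones upright under the two shut covers, the focus pointer on the index mark, and the mark, loupe and paste pot where they started.

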